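Fit a keyed setting die in the angled holder and lock it with the slim ring

TASK

Fit the keyed setting die into the angled die holder and lock it: first turn the holder's slim knurled locking ring, which lies between two fixed rings, counter-clockwise (seen from above) until it is fully open, then put the die in, turning it until its two unequal lugs line up with the slots of the upper ring and it drops fully home. Then turn the locking ring clockwise right up to its stop; the fingers must never touch the fixed rings above and below it, and nothing else on the bench may be knocked over or shoved aside.

Things in the scene. Friction and masses are not known exactly. Their poses are not given: they have to be found in the camera images.
- keyed_die: loose steel die, 84 mm tall, 0.4 kg, before the holder. Origin: centre of its underside, z up its axis. Spigot dia 39 to z=48 mm, foot bevelled (dia 29 at z=0). A collar clamped on it bears two lugs at z=24-31 mm, radius 26 mm: wide (60 deg of arc) near -x, narrow (36 deg) at +x; the collar may be 14 deg off either way: feel for it. Round grip dia 40, z=52-76
- die_grip (a point): point on the die's axis 72 mm up from its underside: TCP here, closing across the dia 40 mm grip from any side, keeps the fingertips above the holder's upper ring when the die is home
- die_seat (a point): point on the die's axis 24 mm above its underside, level with the undersides of its lugs; meets point seat when the die is home
- die_holder: fixed blue angled die holder; base plate 140 x 116 x 14 mm. Origin: on the bench under it; x points to its back, y to its left, z up. Its ring stack stands on it, the stack's axis leaning 25 deg towards -x (towards the robot). Overall height about 110 mm. Two blue lever presses, 0.3 to 0.47 m high, flank it: come from the front
- seat (a point): fixed point on the stack axis at the top face of the lower ring, where the die's lugs come to rest. Its z axis is the stack axis (out and up, 25 deg from vertical), x points up the slope to the back, y to the left. Heights below are along this z
- lower_ring: fixed lower ring, dia 84 mm, top face at height 0 of point seat, bore dia 41.8 mm, 34 mm deep. Origin and axes as point seat. Fingers must not touch it
- upper_ring: fixed upper ring, outside dia 60 mm, at heights 16-24 mm; bore dia 41.8 mm with two slots of radius 27 mm: a wide one (66 deg of arc) centred on -x (front), a narrow one (42 deg) on +x. Each lug has 3 deg of play either way. The die goes in only with its wide lug to the seat's -x. Origin and axes as point seat. Fingers must not touch it
- lock_ring (a joint): turn of the slim knurled locking ring (black steel, outside dia 66 mm, heights 1-15 mm, between the fixed rings) about the stack axis: 0 open, grows clockwise seen from above (about the seat's -z), stop at 1.2 rad = locked. Found part-closed at 0.5-0.9, where its two inner teeth bar the lugs; below 0.25 they pass. Stiff: friction about 0.45 N m; it stays where left.
- ring_mid (a point): point on the stack axis at height 8 mm, mid-height of the locking ring; turns with the ring
- ring_tab (a point): end of the locking ring's only tab (12 mm wide, 11 mm high, standing out 10 mm to radius 42.5 mm), at mid-height. At 0 it lies 34 deg right of the front of the stack (seat angle 214 deg from +x towards +y), locked 35 deg left of the front (145 deg)
- oiler: small oil bottle with a black spout, dia 32 x 95 mm, standing at the left. Origin: centre of its underside. Leave it alone
- punch_a: black turned punch dia 19 x 36 mm, standing near the oil bottle. Origin: underside. Leave it alone
- die_a: small dark stepped die dia 23 x 22 mm, near the oil bottle. Origin: underside. Leave it alone
- round_tin: round tin dia 67 x 28 mm with a lid, at the left. Origin: underside. Leave it alone
- pliers: pliers 177 mm long lying at the front edge before the holder. Origin: underside of the middle. Leave them alone
- tweezers: thin steel tweezers 125 mm long, lying at the front edge. Origin: underside of the middle. Leave it alone
- die_brass: small brass ring-shaped die dia 25 x 18 mm, left of the holder. Origin: underside. Leave it alone
- punch_b: small grey stepped punch dia 20 x 34 mm, right of the holder. Origin: underside. Leave it alone
There are look-alikes about, which are no part of the job. There is more than one size of the keyed_die; the job needs the smallest.

How it is judged (in metres and radians):
On the way, in this order (a step that is already met when the one before it is completed fails the run):
1. the locking ring is turned back open (value of joint lock_ring below 0.2 rad), for 0.1 s.
2. the die is fully home on its seat, the ring still open (distance between die_seat and seat below 0.005 m and z of die_seat in the frame of seat below 0.003 m and angle between the z axis of keyed_die and the z axis of seat, either way round below 0.07 rad and value of joint lock_ring below 0.4 rad), for 0.2 s.
At the end, for the whole second after the job is handed in: The die's lugs rest on the seat (within 3 mm in depth, 5 mm in all, axes within 4 deg), the locking ring stands at its clockwise stop (above 1.14 of 1.2 rad), and die and ring are at rest (distance between die_seat and seat below 0.005 m and z of die_seat in the frame of seat below 0.003 m and angle between the z axis of keyed_die and the z axis of seat, either way round below 0.07 rad and value of joint lock_ring above 1.14 rad and velocity of joint lock_ring between -0.05 and 0.05 rad/s and linear speed of keyed_die below 0.02 m/s); the robot touches nothing.
It fails at once if the fingers touch the fixed ring above the locking ring (contact force between the fingers and upper_ring above 2 N).
It fails at once if the fingers touch the fixed ring below the locking ring (contact force between the fingers and lower_ring above 2 N).
It fails at once if something else on the bench is shoved aside (distance of any of oiler, punch_a, die_a, round_tin, tweezers, die_brass, punch_b from where it was at the start of the episode above 0.03 m).
It fails at once if something standing is knocked over (angle between any of oiler, punch_a, die_a, punch_b's own z axis and vertical above 0.6 rad).
It also fails if it takes over 70 s, if anything falls off the work surface, if the arm or the gripper's body presses on something with over 40 N, if the wrist force passes 120 N, or if a joint passes its speed limit or range.

ROBOT

A 7-joint arm with a two-finger parallel gripper is mounted at the origin on a cart in front of the work surface, level with it; the furniture and walls round the work are solid. World frame = base frame: x ahead of the robot, y to its left, z up, the work surface at z = 0. Lengths are in mm, angles in rad, forces in N, time in s.
With the tool pointing down it reaches from about 425 to 875 mm from the base axis. Payload 8.4 kg.
Tool frame: the origin (TCP) lies between the finger pads, 19 mm behind the fingertips; this is the grasp point; z points along the fingers, y is the line along which they close (so a half turn about z gives the same grasp; the last joint's range is limited). The gripper opens to 85 mm and grips with 20 to 120 N. Pads are 22 mm wide; open, the fingers measure 114 mm over their backs; the gripper's body (76 mm by 85 mm) begins 54 mm behind the grasp point. The pads swing forward as they close: fully open they stand 13 mm farther back than shut.
Start: joints at [-1.234, 0.333, 0.04, 1.465, -0.013, 1.343, -0.059], TCP at [274.386, 589.217, 250.008] pointing down, gripper open.
Joint ranges: [-2.58, 2.58], [-0.38, 2.09], [-1.3, 1.39], [0.25, 2.4], [-1.5, 4.64], [0.08, 2.09], [-2.65, 2.65]. Speed limits (rad/s): [2.22, 2.22, 2.79, 2.79, 3.14, 3.14, 3.14].

INTERFACE

Orientations are given as a 3x3 rotation matrix whose columns are the frame's x, y, z axes.
In Python, from bench import bot gives the robot as it stands.
- The arm moves only by the tool drive_tool, never from a script. Its argument "commands" is one flat list of numbers, 6 for each row, row after row: the shift along the tool's x, y, z in mm, then the turn, a rotation vector about the tool's x, y, z in rad. In form: [x, y, z, ax, ay, az, x, y, z, ax, ay, az, ...]. A call has 1 to 12 rows; each row shifts and turns the commanded pose from where the row before left it, along the tool's axes as they then stand; what a row does not reach is not made up. A row lasts 1/12 s, in which the tool goes at most 41.7 mm and 7.16 degrees, less where a joint would pass 70% of its speed; a pose out of reach is approached as far as the arm can. A call with a gripper value outside its range is refused whole. "hand" is the finger opening in mm, from 0 to 85.4, set as the call begins (left out, the last holds). The fingers move at their own pace and stop on an object; "squeeze" is the grip in N (left out, the last holds). Time passes only in rows, so rows that do not move let the fingers close. It gives the time, the measured TCP pose, the force, the opening and the grip force at its end, in the units of the state.
- bot.get_state(): the state, without advancing time (a new reading comes with each control period).
- bot.capture(name): name is "scene" or "top" or "wrist"; returns a dict with "img" (480x640x3 uint8, red, green, blue), "camera_matrix" (3x3 intrinsics, pixels), "k1" (the pictures are not rectified: a ray, as slopes to the right and down, at radius r is drawn at 1 + k1 r^2 times it, then the intrinsics apply), "origin" and "orientation" of the camera in the world. Camera axes: x right, y down, z forward; pixel columns grow to the right and rows downward; lengths in mm; the calibration is good to about 2 mm. A picture is of the moment at which its call begins. There is no depth.
- bot.close_job(): hands the job in; it is judged then, once.
Trained networks look in the newest picture that a camera, given by its name, has taken for a name from the list of things; names that differ only in an ending like _2 or _b are one class to them, and where a whole thing is asked for, a point or a joint stands for the part that bears it (a point fixed in the world has none). Each returns a list of dicts, best first, with "confidence" (0 to 1); they miss things now and then, are a little off and sometimes report something else, mostly with a low value. They report only what shows in the picture. A call takes as long as a camera call. They do not tell look-alikes from the thing itself.
- bot.find_in(camera, thing): "location" ([row, column] in pixels, amid what is visible of it).
- bot.silhouettes(camera, thing): "mask" (480x640 bool, what is visible of it) and "location" ([row, column] in pixels, amid what is visible of it).
- bot.landmark_of(camera, thing): "location" ([row, column] in pixels: a listed point, or the origin of a listed thing).
The state is a dict: "t": time; "joint_pos": joint angles; "dq": joint speeds; "joint_efforts": joint torques, N m; "ee_pos": TCP position; "eef_rot": TCP orientation; "ft_force": force on the tool from outside, world axes, zero at the start; "ft_torque": the same for the moment, N m; "width": opening from 0.0 (shut) to 1.0 (fully open); "grip_force": force on a finger pad.
Only numpy, scipy, OpenCV 4.12 (cv2) and the standard library are available. Lean on these libraries where they do the work, as an engineer would, in place of code of your own. Each camera call takes 0.05 s, during which the arm holds its last target. There are 200 camera calls.

## Working session

There is one attempt and no reset: what is moved stays moved. The work goes in short steps, Python scripts to look and compute and a tool call to move; the robot and the scene stay as the last step left them, time stands still between calls to the robot, and variables do not carry over. Pictures are saved under pics/ and viewed, at most 13 in all, crops included, and the job is handed in when it is done.

Besides the shell and the picture viewer there is one more tool, called by a JSON object that holds its "op" and its "data", one argument or row to a line. drive_tool: Moves the arm, as the interface text tells. Its arguments: {"type":"object","properties":{"commands":{"type":"array"},"hand":{"type":"number"},"squeeze":{"type":"number"}},"required":["commands"]}

```bash
mkdir -p pics; ls; cat > h.py <<'E'
import numpy as np, cv2
from bench import bot
def cap(n,save=None):
    c=bot.capture(n)
    if save: cv2.imwrite(save,c["img"][:,:,::-1])
    return c
def ray(c,rc):
    K=np.array(c["camera_matrix"]);d=np.array([(rc[1]-K[0,2])/K[0,0],(rc[0]-K[1,2])/K[1,1]]);u=d.copy()
    for _ in range(20): u=d/(1+c["k1"]*(u@u))
    v=np.array(c["orientation"])@np.array([u[0],u[1],1.]);return np.array(c["origin"]),v/np.linalg.norm(v)
def onz(c,rc,z):
    o,v=ray(c,rc);return o+v*(z-o[2])/v[2]
def proj(c,P):
    p=np.array(c["orientation"]).T@(np.array(P)-np.array(c["origin"]));u=p[:2]/p[2];u=u*(1+c["k1"]*(u@u))
    K=np.array(c["camera_matrix"]);return np.array([K[1,1]*u[1]+K[1,2],K[0,0]*u[0]+K[0,2]])
def tri(rs):
    A=0;b=0
    for o,v in rs:
        M=np.eye(3)-np.outer(v,v);A=A+M;b=b+M@o
    P=np.linalg.solve(A,b);return P,[np.linalg.norm((np.eye(3)-np.outer(v,v))@(P-o)) for o,v in rs]
E
python3 - <<'E'
from h import *
np.set_printoptions(precision=1,suppress=True)
cs={n:cap(n,f"pics/{n}0.png") for n in("scene","top")}
a=np.vstack([cs[n]["img"] for n in cs]);
for n,c in cs.items():
    print(n,np.array(c["origin"]),np.array(c["orientation"]).ravel(),c["k1"],c["camera_matrix"][0])
    for t in["keyed_die","die_grip","die_seat","die_holder","seat","ring_mid","ring_tab","oiler","punch_a","die_a","round_tin","pliers","tweezers","die_brass","punch_b"]:
        r=bot.landmark_of(n,t);print(t,[(np.round(x["location"],1).tolist(),round(x["confidence"],2)) for x in r])
E
```

```text
pics
scene [   6.4 -449.2  466.5] [ 0.8 -0.2  0.6 -0.6 -0.3  0.7  0.  -0.9 -0.4] -0.03028267260914217 [462.3   0.  318.9]
keyed_die [([356.5, 396.4], 0.68), ([326.9, 357.7], 0.66), ([325.5, 465.7], 0.61)]
die_grip [([290.2, 363.0], 0.71), ([303.6, 404.1], 0.66), ([277.7, 473.2], 0.62)]
die_seat [([312.9, 471.5], 0.9), ([338.2, 400.8], 0.86), ([316.8, 356.8], 0.61), ([257.1, 424.0], 0.46)]
die_holder [([291.1, 422.8], 0.84)]
seat [([254.0, 426.1], 0.89)]
ring_mid [([250.2, 427.4], 0.57)]
ring_tab [([265.1, 411.7], 0.81)]
oiler [([233.2, 217.5], 0.83), ([334.8, 295.5], 0.35)]
punch_a [([364.7, 453.6], 0.63), ([243.1, 194.9], 0.58), ([243.8, 254.0], 0.52)]
die_a [([243.3, 254.7], 0.7), ([236.9, 211.5], 0.66)]
round_tin [([242.5, 254.0], 0.67), ([291.4, 359.0], 0.38), ([242.3, 192.7], 0.3)]
pliers [([383.1, 352.6], 0.91)]
tweezers [([339.9, 293.5], 0.93)]
die_brass [([290.2, 352.9], 0.4)]
punch_b [([364.7, 453.6], 0.63), ([243.1, 194.9], 0.58), ([243.8, 254.0], 0.52)]
top [ 406.8  185.9 1138.7] [-0.  -1.   0.1 -1.   0.  -0.   0.  -0.1 -1. ] -0.11753198798288998 [517.8   0.  312.5]
keyed_die [([192.2, 430.1], 0.96), ([256.6, 427.8], 0.94), ([262.8, 384.3], 0.64)]
die_grip [([257.1, 390.1], 0.96), ([255.3, 433.2], 0.72), ([180.7, 440.7], 0.58)]
die_seat [([261.9, 427.8], 0.93), ([185.5, 436.7], 0.79), ([255.8, 385.7], 0.73)]
die_holder [([177.7, 377.2], 0.63)]
seat [([165.1, 382.7], 0.78), ([236.4, 453.3], 0.73)]
ring_mid [([165.8, 381.1], 0.73), ([169.7, 378.3], 0.67)]
ring_tab [([189.7, 378.6], 0.64)]
oiler [([269.2, 159.7], 0.82), ([256.5, 386.5], 0.2)]
punch_a [([294.8, 170.4], 0.5), ([235.7, 453.2], 0.47), ([169.0, 380.7], 0.27)]
die_a [([279.9, 172.7], 0.62), ([268.0, 156.6], 0.45)]
round_tin [([244.5, 209.1], 0.71)]
pliers [([303.1, 429.9], 0.61)]
tweezers [([302.0, 366.5], 0.79)]
die_brass [([224.1, 338.8], 0.63)]
punch_b [([294.8, 170.4], 0.5), ([235.7, 453.2], 0.47), ([169.0, 380.7], 0.27)]
```

View pics/scene0.png

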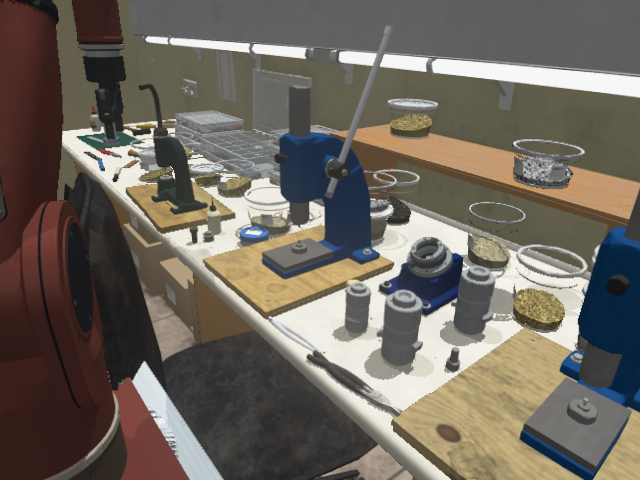

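View pics/top0.png

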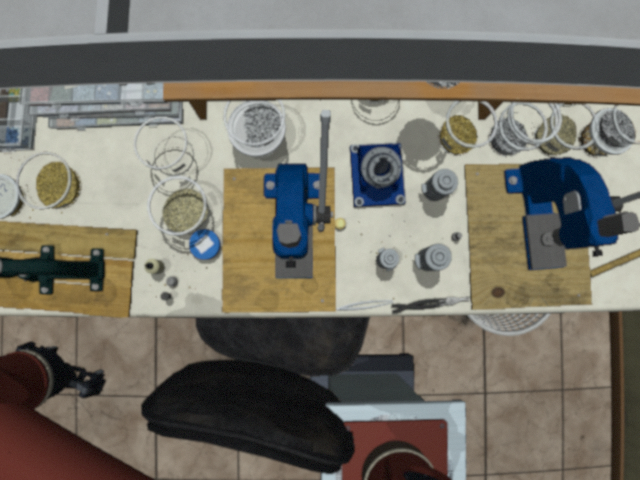

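The scene picture shows three keyed-die look-alikes: left-front (scene row 305, col 357 / top 259,388), front-right (325,402 / 257,434) and back-right (300,473 / 184,440). The left one looks smallest. The holder stands at about scene (265,428), top (168,381).

```bash
cat > m1.py <<'E'
from h import *
np.set_printoptions(precision=1,suppress=True)
cs={n:cap(n) for n in("scene","top")}
S,T=cs["scene"],cs["top"]
def pr(name,a,b):
    P,e=tri([ray(S,a),ray(T,b)]);print(name,P,np.round(e,1))
pr("small base",(326.9,357.7),(262.8,384.3));pr("small grip",(290.2,363),(257.1,390.1));pr("small seat",(316.8,356.8),(255.8,385.7))
pr("big base",(356.5,396.4),(256.6,427.8));pr("bigseat",(338.2,400.8),(261.9,427.8));pr("biggrip",(303.6,404.1),(255.3,433.2))
pr("mid base",(325.5,465.7),(192.2,430.1));pr("mid grip",(277.7,473.2),(180.7,440.7))
pr("holder",(291.1,422.8),(177.7,377.2));pr("seat",(254,426.1),(165.1,382.7));pr("rmid",(250.2,427.4),(165.8,381.1));pr("tab",(265.1,411.7),(189.7,378.6))
print("oiler",onz(T,(269.2,159.7),0),"tin",onz(T,(244.5,209.1),0),"brass",onz(T,(224,338.8),0),"punchb",onz(T,(235.7,453),10),"pliers",onz(T,(303,430),5),"tweez",onz(T,(302,366),3))
for n,t in(("scene","keyed_die"),("top","keyed_die"),("top","die_holder"),("scene","die_holder")):
    for r in bot.silhouettes(n,t):
        m=r["mask"];ys,xs=np.nonzero(m);print(n,t,r["location"],round(r["confidence"],2),ys.min(),ys.max(),xs.min(),xs.max(),m.sum())
        if t=="keyed_die" and n=="scene":
            # top and bottom height assuming foot
            b=onz(S,(ys.max(),xs[ys==ys.max()].mean()),0);print("  footfront",b)
im=S["img"][215:395,330:510];im=cv2.resize(im,(780,780))[:600] if 0 else cv2.resize(im,(600,600),interpolation=cv2.INTER_CUBIC)
cv2.imwrite("pics/crop1.png",im[:,:,::-1])
im=T["img"][130:290,340:480];cv2.imwrite("pics/crop2.png",cv2.resize(im,None,fx=3.7,fy=3.7,interpolation=cv2.INTER_CUBIC)[:,:,::-1])
E
python3 m1.py
```

```text
small base [459.8  12.6   5.4] [3. 3.]
small grip [467.2  11.7  75.3] [1.6 1.6]
small seat [468.9  16.   20.9] [3.9 3.9]
big base [467.  -80.4   0.8] [4.6 4.6]
bigseat [460.5 -78.3  36.4] [4.8 4.8]
biggrip [468.9 -74.1  93.4] [1.5 1.5]
mid base [616.  -94.2   2.7] [1.5 1.5]
mid grip [620.9 -92.1  95.1] [1.8 1.8]
holder [648.1  25.9   1.5] [0.5 0.5]
seat [654.6  28.5  80.2] [5.6 5.6]
rmid [654.   30.4  86.9] [2.1 2.1]
tab [609.5  31.7  68.1] [1.2 1.2]
oiler [446.9 510.4   0. ] tin [501.  400.6   0. ] brass [544.6 113.2   0. ] punchb [ 515.7 -139.6   10. ] pliers [368.2 -84.9   5. ] tweez [372.2  56.    3. ]
scene keyed_die [327.2, 401.7] 0.82 291 365 378 422 2585
  footfront [452.6 -94.2   0. ]
scene keyed_die [305.9, 357.5] 0.71 282 333 344 370 1117
  footfront [453.8   5.4   0. ]
scene keyed_die [296.4, 471.5] 0.65 266 334 452 495 2257
  footfront [ 609.  -114.3    0. ]
scene keyed_die [258.4, 427.6] 0.34 241 269 408 446 410
  footfront [723.8  84.6   0. ]
top keyed_die [187.4, 441.0] 0.89 169 200 421 457 831
top keyed_die [259.3, 386.4] 0.79 248 271 376 399 420
top keyed_die [255.3, 435.4] 0.63 244 271 416 450 793
top die_holder [176.7, 378.7] 0.58 143 206 350 405 3211
top die_holder [164.1, 373.9] 0.49 152 187 367 392 157
scene die_holder [272.1, 429.6] 0.74 237 314 379 462 3594
```

View pics/crop1.png

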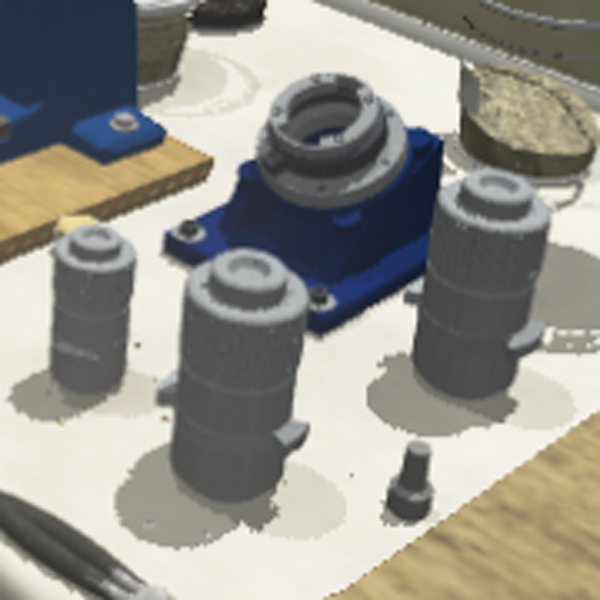

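View pics/crop2.png

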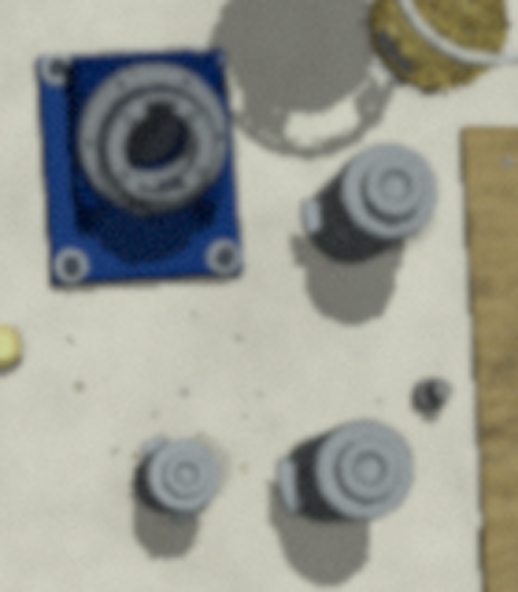

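```bash
cat >> h.py <<'E'
from scipy.spatial.transform import Rotation as R
def delta(P,Rm,st=None):
    s=st or bot.get_state();R0=np.array(s["eef_rot"]).reshape(3,3);p0=np.array(s["ee_pos"])
    return R0.T@(np.array(P)-p0), R.from_matrix(R0.T@Rm).as_rotvec()
E
python3 - <<'E'
from h import *
np.set_printoptions(precision=3,suppress=True)
s=bot.get_state();print(s)
c=cap("wrist");R0=np.array(s["eef_rot"]).reshape(3,3)
print("cam in tool",R0.T@(np.array(c["origin"])-np.array(s["ee_pos"])));print(R0.T@np.array(c["orientation"]));print(c["camera_matrix"],c["k1"])
T=cap("top")
for rc in[(67,58),(265,70),(257,224)]: print(onz(T,(130+rc[0]/3.7,340+rc[1]/3.7),16))
for z in(0,150,300):print(z,[onz(T,p,z)[:2] for p in((265,275),(265,308),(165,330),(265,527),(250,600))])
E
```

```text
{'t': 1.9, 'joint_pos': array([-1.234,  0.333,  0.04 ,  1.465, -0.013,  1.343, -0.059]), 'dq': array([-0.002,  0.001,  0.002,  0.001, -0.002,  0.001, -0.   ]), 'joint_efforts': array([  0.   , -65.829,   1.363, -40.582,   0.017,   0.003,  -0.   ]), 'ee_pos': array([274.428, 589.223, 250.025]), 'eef_rot': array([[-0.907,  0.422,  0.   ],
       [ 0.422,  0.907,  0.   ],
       [-0.   ,  0.   , -1.   ]]), 'ft_force': array([0.17 , 0.12 , 0.275]), 'ft_torque': array([-0.017,  0.011, -0.002]), 'grip_force': 0.0, 'width': 1.002715129731381}
cam in tool [  71.304    0.944 -123.333]
[[ 0.001 -0.96  -0.279]
 [ 1.     0.001  0.   ]
 [ 0.    -0.279  0.96 ]]
[[333.001   0.    318.778]
 [  0.    333.001 238.731]
 [  0.      0.      1.   ]] -0.05932269783798699
[712.8    74.124  16.   ]
[591.95   69.254  16.   ]
[596.383 -23.075  16.   ]
0 [array([454.84 , 254.695]), array([454.319, 182.17 ]), array([678.286, 131.113]), array([ 449.043, -311.709]), array([ 480.963, -491.921])]
150 [array([448.512, 245.629]), array([448.06 , 182.657]), array([642.522, 138.326]), array([ 443.479, -246.161]), array([ 471.194, -402.633])]
300 [array([442.184, 236.562]), array([441.801, 183.145]), array([606.759, 145.539]), array([ 437.914, -180.613]), array([ 461.425, -313.345])]
```

{"op": "drive_tool", "data": {
  "commands": [-14.4,-19.9,-6.7,0,0,0,-14.4,-19.9,-6.7,0,0,0,-14.4,-19.9,-6.7,0,0,0,-14.4,-19.9,-6.7,0,0,0,-14.4,-19.9,-6.7,0,0,0,-14.4,-19.9,-6.7,0,0,0,-14.4,-19.9,-6.7,0,0,0,-14.4,-19.9,-6.7,0,0,0,-14.4,-19.9,-6.7,0,0,0,-14.4,-19.9,-6.7,0,0,0,-14.4,-19.9,-6.7,0,0,0,-14.4,-19.9,-6.7,0,0,0]
}}

```text
t: 3.0
ee_pos: [330.3, 298.5, 330.9]
eef_rot: [[-0.906, 0.422, 0.0], [0.422, 0.906, 0.0], [0.0, 0.0, -1.0]]
ft_force: [0.5, -0.3, 0.0]
width: 1.0
grip_force: 0.0
```

{"op": "drive_tool", "data": {
  "commands": [-18.5,-19,0,0,0,0,-18.5,-19,0,0,0,0,-18.5,-19,0,0,0,0,-18.5,-19,0,0,0,0,-18.5,-19,0,0,0,0,-18.5,-19,0,0,0,0,-18.5,-19,0,0,0,0,-18.5,-19,0,0,0,0,-19.8,-12.9,0,0,0,0,-19.8,-12.9,0,0,0,0,-19.8,-12.9,0,0,0,0,-19.8,-12.9,0,0,0,0]
}}

```text
t: 4.0
ee_pos: [450.7, 18.1, 330.7]
eef_rot: [[-0.906, 0.422, 0.001], [0.422, 0.906, 0.001], [-0.0, 0.001, -1.0]]
ft_force: [0.6, 0.4, 0.4]
width: 1.0
grip_force: 0.0
```

{"op": "drive_tool", "data": {
  "commands": [0,0,0,0,0,-0.109,0,0,0,0,0,-0.109,0,0,0,0,0,-0.109,0,0,0,0,0,-0.109,0,0,0,0,0,0]
}}

```text
t: 4.42
ee_pos: [450.2, 19.2, 330.6]
eef_rot: [[-1.0, -0.005, 0.0], [-0.005, 1.0, 0.0], [-0.0, 0.0, -1.0]]
ft_force: [0.1, 0.4, -0.6]
width: 1.001
grip_force: 0.0
```

```bash
python3 - <<'E'
from h import *
np.set_printoptions(precision=3,suppress=True)
s=bot.get_state();print(s["t"],s["ee_pos"],s["joint_pos"]);print(s["eef_rot"])
c=cap("wrist","pics/w1.png")
for t in["keyed_die","die_grip","die_seat","die_holder","seat","ring_mid","ring_tab"]:
    print(t,[(np.round(x["location"],1).tolist(),round(x["confidence"],2)) for x in bot.landmark_of("wrist",t)])
import pickle;pickle.dump(c,open("w1.pkl","wb"))
E
```

```text
4.4167 [450.218  19.198 330.561] [-0.862 -0.183  0.634  1.817  0.109  1.474  1.33 ]
[[-1.    -0.005  0.   ]
 [-0.005  1.     0.   ]
 [-0.     0.    -1.   ]]
keyed_die [([206.3, 314.0], 0.85), ([207.5, 248.8], 0.68), ([304.4, 241.3], 0.63), ([231.9, 583.4], 0.61)]
die_grip [([218.4, 228.8], 0.87), ([219.0, 318.2], 0.76), ([345.7, 226.5], 0.69)]
die_seat [([210.8, 240.4], 0.78), ([313.9, 234.4], 0.68)]
die_holder [([324.2, 326.3], 0.85), ([359.0, 322.5], 0.2)]
seat [([358.7, 323.8], 0.84)]
ring_mid []
ring_tab [([330.8, 331.9], 0.63)]
```

View pics/w1.png

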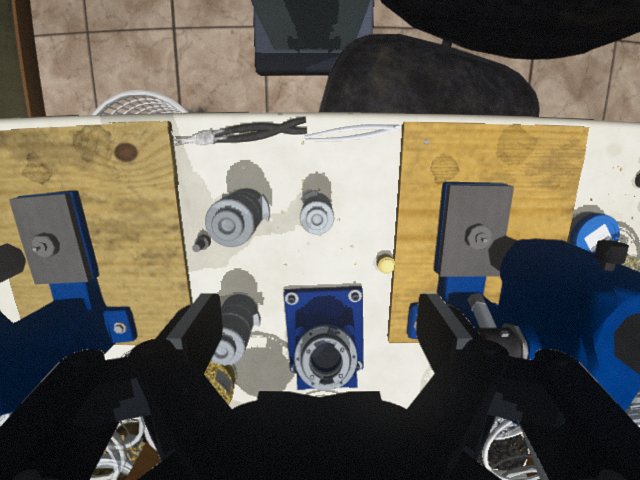

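The wrist picture shows the small die at (215,317), the two larger ones at (218,235) and (340,230), and the holder's ring stack at (357,327), with the front bolts at (298,292) and (296,352).

```bash
cat > m2.py <<'E'
from h import *
import pickle
np.set_printoptions(precision=2,suppress=True)
W=pickle.load(open("w1.pkl","rb"));S,T=cap("scene"),cap("top")
def tr(n,s,t,w):
    L=[ray(c,p) for c,p in((S,s),(T,t),(W,w)) if p];P,e=tri(L);print(n,P,np.array(e))
tr("seat",(254,426.1),(165.1,382.7),(358.7,323.8))
tr("seatSW",(254,426.1),None,(358.7,323.8))
tr("tab",(265.1,411.7),(189.7,378.6),(330.8,331.9))
tr("holder",(291.1,422.8),(177.7,377.2),None)
tr("base",(326.9,357.7),(262.8,384.3),(206.3,314)); tr("grip",(290.2,363),(257.1,390.1),(219,318.2))
p=[onz(W,q,16) for q in((298,292),(296,352))];print(p)
im=W["img"][280:400,270:390];cv2.imwrite("pics/c3.png",np.hstack([cv2.resize(im,(390,390),interpolation=cv2.INTER_CUBIC),cv2.resize(W["img"][170:250,277:357],(390,390),interpolation=cv2.INTER_CUBIC)])[:,:,::-1])
# candidate model: draw circles for hypothesis
def seatframe(P,yaw):
    z=R.from_euler('z',yaw).as_matrix()@R.from_euler('y',-np.radians(25)).as_matrix();return z
E
python3 m2.py
```

```text
seat [654.08  28.32  79.81] [5.27 5.89 1.02]
seatSW [649.54  29.21  81.34] [2.06 2.06]
tab [612.36  34.6   68.87] [2.78 4.33 5.82]
holder [648.14  25.91   1.49] [0.48 0.48]
base [461.43  13.34   4.92] [2.32 4.08 2.43]
grip [467.31  14.9   74.19] [3.79 2.56 5.09]
[array([596.29, -17.52,  16.  ]), array([592.62,  69.24,  16.  ])]
```

View pics/c3.png

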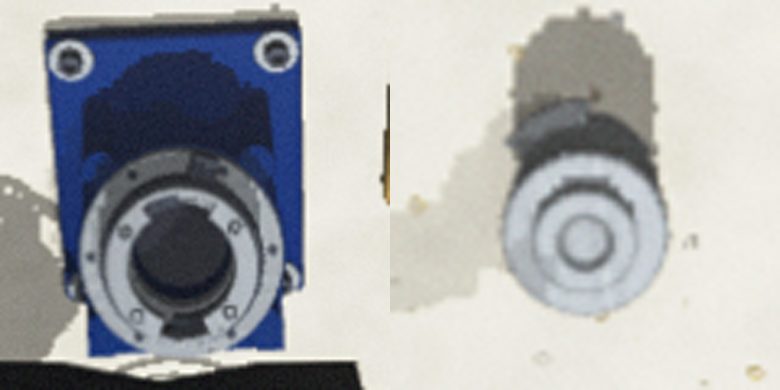

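```bash
cat > fit.py <<'E'
from h import *
from scipy.optimize import differential_evolution
def frame(yaw): return R.from_euler('z',yaw).as_matrix()@R.from_euler('y',-np.radians(25)).as_matrix()
def fitseat(cams,x0,rng=10,yaw=np.radians(2.45)):
    F=frame(yaw);th=np.linspace(0,2*np.pi,120,endpoint=False)
    sl=np.abs(np.abs(np.cos(th)))<0.75
    C=[(30,24,th,1),(42,0,th,1),(20.9,24,th[sl],1)]
    G=[]
    for c in cams:
        g=cv2.GaussianBlur(cv2.cvtColor(c["img"],cv2.COLOR_RGB2GRAY).astype(np.float32),(0,0),0.8)
        m=np.hypot(cv2.Sobel(g,cv2.CV_32F,1,0),cv2.Sobel(g,cv2.CV_32F,0,1));m=np.minimum(m,150);G.append(cv2.GaussianBlur(m,(0,0),0.7))
    def each(P):
        o=[]
        for c,g in zip(cams,G):
            v=[]
            for r,h,t,w in C:
                pts=[np.array(P)+F@np.array([r*np.cos(a),r*np.sin(a),h]) for a in t[::2]]
                uv=np.array([proj(c,p) for p in pts],np.float32)
                v.append(cv2.remap(g,uv[None,:,1],uv[None,:,0],cv2.INTER_LINEAR).mean())
            o.append(v)
        return np.array(o)
    f=lambda P:-each(P).sum()
    r=differential_evolution(f,[(a-rng,a+rng) for a in x0],seed=1,maxiter=25,popsize=10,tol=1e-4)
    return r.x,r.fun,each(r.x)
E
python3 - <<'E'
from fit import *
import pickle
np.set_printoptions(precision=2,suppress=True)
W=pickle.load(open("w1.pkl","rb"));S,T=cap("scene"),cap("top")
for cs in([S,T,W],[S,W],[W,T]): 
    x,f,e=fitseat(cs,[650,28,81]);print(x,f);print(e)
E
```

```text
[655.44  29.35  73.88] -1066.2694091796875
[[130.96 114.52 143.29]
 [ 76.51 116.71 107.2 ]
 [114.03 125.27 137.77]]
[656.5   30.42  72.26] -780.385498046875
[[133.39 114.54 142.53]
 [117.24 128.37 144.31]]
[653.58  29.36  77.43] -684.139892578125
[[110.34 127.1  139.62]
 [ 83.27 113.68 110.13]]
```

```bash
cat >> fit.py <<'E'
def tool(phi,yaw=np.radians(2.45)):
    F=frame(yaw);y=F@[np.cos(phi),np.sin(phi),0];z=-F[:,2];return np.stack([np.cross(y,z),y,z],1)
E
python3 - <<'E'
from fit import *
np.set_printoptions(precision=4,suppress=True)
F=frame(np.radians(2.45));d,r=delta(np.array([655.4,29.4,75])+130*F[:,2],tool(np.pi/2));print(d,r)
E
```

```text
[-150.2727    7.8349  137.5911] [-0.0095 -0.4363 -0.0423]
```

{"op": "drive_tool", "data": {
  "commands": [-21.5,1.1,19.6,0,0,0,-21.5,1.1,19.6,0,0,0,-21.5,1.1,19.6,0,0,0,-21.5,1.1,19.6,0,0,0,-21.5,1.1,19.6,0,0,0,-21.5,1.1,19.6,0,0,0,-21.3,1.2,20,0,0,0,0,0,0,-0.0024,-0.109,-0.0106,0,0,0,-0.0024,-0.109,-0.0106,0,0,0,-0.0024,-0.109,-0.0106,0,0,0,-0.0024,-0.109,-0.0106,0,0,0,0,0,0]
}}

```text
t: 6.02
ee_pos: [596.1, 26.8, 189.3]
eef_rot: [[-0.906, -0.044, 0.421], [-0.039, 0.999, 0.02], [-0.422, 0.002, -0.907]]
ft_force: [-0.4, -0.3, -0.8]
width: 1.001
grip_force: 0.0
```

```bash
python3 - <<'E'
from fit import *
import pickle
np.set_printoptions(precision=2,suppress=True)
W2=cap("wrist","pics/w2.png");pickle.dump(W2,open("w2.pkl","wb"))
for t in["seat","ring_mid","ring_tab"]:
    print(t,[(np.round(x["location"],1).tolist(),round(x["confidence"],2)) for x in bot.landmark_of("wrist",t)])
W=pickle.load(open("w1.pkl","rb"));S=cap("scene")
for cs in([S,W,W2],[W,W2],[W2]): 
    x,f,e=fitseat(cs,[655,29,76]);print(x,f);print(e)
    if len(cs)==3:X=x
s=bot.get_state();print(s["t"],s["ee_pos"],s["joint_pos"])
im=W2["img"].copy();F=frame(np.radians(2.45))
for r,h in((30,24),(42,0),(20.9,24)):
    uv=np.array([proj(W2,X+F@[r*np.cos(a),r*np.sin(a),h])[::-1] for a in np.linspace(0,6.29,90)])
    for u in uv: cv2.circle(im,tuple(int(round(v)) for v in u),0,(255,0,0),-1)
cv2.imwrite("pics/w2o.png",cv2.resize(im[100:420,140:500],None,fx=1.8,fy=1.8)[:,:,::-1])
E
```

```text
seat [([240.8, 315.6], 0.75)]
ring_mid []
ring_tab [([191.8, 337.5], 0.81)]
[656.45  30.33  72.68] -1158.254150390625
[[132.58 114.68 143.03]
 [115.8  128.8  144.84]
 [111.31 124.71 142.51]]
[655.65  30.36  73.78] -769.1227416992188
[[114.97 129.39 145.14]
 [110.62 124.58 144.42]]
[655.47  30.3   74.02] -379.70452880859375
[[110.48 124.27 144.95]]
6.2667 [602.14  27.29 194.25] [-0.91 -0.02  0.77  2.06  0.09  0.67  1.42]
```

View pics/w2o.png

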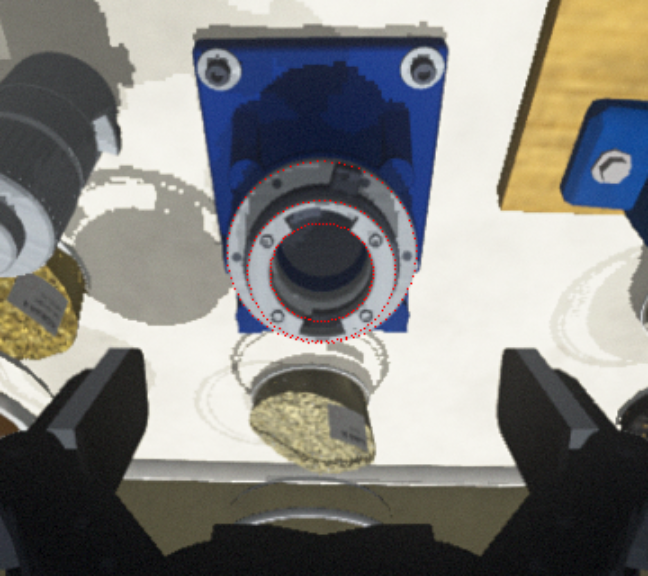

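{"op": "drive_tool", "data": {
  "commands": [0,0,0,0,0.109,0,0,0,0,0,0.109,0,0,0,0,0,0.109,0,0,0,0,0,0.109,0,10.3,0,18.6,0,0,0,10.3,0,18.6,0,0,0,10.3,0,18.6,0,0,0,10.3,0,18.6,0,0,0,10.3,0,18.6,0,0,0,10.3,0,18.6,0,0,0,10.3,0,18.6,0,0,0,0,0,0,0,0,0],
  "hand": 66,
  "squeeze": 60
}}

```text
t: 7.27
ee_pos: [526.3, 24.0, 59.7]
eef_rot: [[-0.999, -0.043, -0.006], [-0.043, 0.999, -0.001], [0.006, -0.001, -1.0]]
ft_force: [-0.5, -0.9, -0.6]
width: 0.769
grip_force: 0.0
```

{"op": "drive_tool", "data": {
  "commands": [0,0,12,0,0,0,0,0,12,0,0,0,0,0,8,0,0,0,0,0,4,0,0,0,0,0,0,0,0,0,0,0,0,0,0,0]
}}

```text
t: 7.77
ee_pos: [528.8, 23.9, 26.7]
eef_rot: [[-0.999, -0.043, -0.0], [-0.043, 0.999, -0.0], [0.0, -0.0, -1.0]]
ft_force: [0.5, 0.0, 0.0]
width: 0.77
grip_force: 0.0
```

```bash
python3 - <<'E'
from fit import *
import pickle
np.set_printoptions(precision=3,suppress=True)
W2=pickle.load(open("w2.pkl","rb"));F=frame(np.radians(2.45));X=np.array([655.6,30.3,73.8])
o,v=ray(W2,(191.8,337.5));M=X+8*F[:,2];k=((M-o)@F[:,2])/(v@F[:,2]);q=F.T@(o+k*v-M);a=np.degrees(np.arctan2(q[1],q[0]))%360
print("tab",q,a,"joint",np.radians(214-a)); s=bot.get_state();print(s["ee_pos"],s["eef_rot"],s["ft_force"],s["width"]*85.4)
E
```

```text
tab [-41.181  14.203   0.   ] 160.97100838268878 joint 0.9255305027345536
[528.795  23.855  26.651] [[-0.999 -0.043 -0.   ]
 [-0.043  0.999 -0.   ]
 [ 0.    -0.    -1.   ]] [0.523 0.041 0.015] 65.79493344386684
```

{"op": "drive_tool", "data": {
  "commands": [0,0,2,0,0,0,0,0,2,0,0,0,0,0,2,0,0,0,0,0,0,0,0,0]
}}

```text
t: 8.1
ee_pos: [528.4, 24.2, 20.5]
eef_rot: [[-0.999, -0.043, -0.0], [-0.043, 0.999, 0.0], [0.0, 0.0, -1.0]]
ft_force: [-0.0, -0.2, 0.8]
width: 0.774
grip_force: 0.0
```

{"op": "drive_tool", "data": {
  "commands": [0,0,1,0,0,0,0,0,1,0,0,0,0,0,0,0,0,0]
}}

```text
t: 8.35
ee_pos: [528.4, 24.1, 18.5]
eef_rot: [[-0.999, -0.043, -0.0], [-0.043, 0.999, 0.0], [0.0, 0.0, -1.0]]
ft_force: [0.2, -0.0, 0.5]
width: 0.771
grip_force: 0.0
```

{"op": "drive_tool", "data": {
  "commands": [0,0,1,0,0,0,0,0,1,0,0,0,0,0,0,0,0,0]
}}

```text
t: 8.6
ee_pos: [528.4, 24.1, 16.4]
eef_rot: [[-0.999, -0.043, -0.0], [-0.043, 0.999, 0.0], [0.0, 0.0, -1.0]]
ft_force: [0.7, 0.2, 0.2]
width: 0.773
grip_force: 0.0
```

{"op": "drive_tool", "data": {
  "commands": [0,0,1,0,0,0,0,0,1,0,0,0,0,0,0,0,0,0]
}}

```text
t: 8.85
ee_pos: [528.4, 24.0, 14.4]
eef_rot: [[-0.999, -0.043, -0.0], [-0.043, 0.999, 0.0], [0.0, 0.0, -1.0]]
ft_force: [-0.5, 0.2, 0.7]
width: 0.775
grip_force: 0.0
```

{"op": "drive_tool", "data": {
  "commands": [0,0,1,0,0,0,0,0,1,0,0,0,0,0,0,0,0,0]
}}

```text
t: 9.1
ee_pos: [528.4, 24.0, 12.4]
eef_rot: [[-0.999, -0.043, -0.0], [-0.043, 0.999, 0.0], [0.0, 0.0, -1.0]]
ft_force: [0.2, -0.7, -0.1]
width: 0.772
grip_force: 0.0
```

{"op": "drive_tool", "data": {
  "commands": [0,0,1,0,0,0,0,0,0,0,0,0]
}}

```text
t: 9.27
ee_pos: [528.5, 24.0, 12.2]
eef_rot: [[-0.999, -0.043, -0.0], [-0.043, 0.999, 0.001], [0.0, 0.001, -1.0]]
ft_force: [-4.1, 0.0, 11.8]
width: 0.778
grip_force: 5.9
```

{"op": "drive_tool", "data": {
  "commands": [0,0,1,0,0,0,0,0,0,0,0,0]
}}

```text
t: 9.43
ee_pos: [528.6, 24.0, 12.1]
eef_rot: [[-0.999, -0.043, -0.001], [-0.043, 0.999, 0.002], [0.001, 0.002, -1.0]]
ft_force: [-10.5, 0.6, 27.7]
width: 0.774
grip_force: 13.9
```

{"op": "drive_tool", "data": {
  "commands": [0,0,1,0,0,0,0,0,0,0,0,0]
}}

```text
t: 9.6
ee_pos: [528.6, 24.0, 12.0]
eef_rot: [[-0.999, -0.043, -0.001], [-0.043, 0.999, 0.002], [0.001, 0.002, -1.0]]
ft_force: [-17.2, 0.8, 44.4]
width: 0.774
grip_force: 21.9
```

{"op": "drive_tool", "data": {
  "commands": [0,0,-3,0,0,0,0,0,-30,0,0,0,0,0,-35,0,0,0,0,0,-35,0,0,0,0,0,-35,0,0,0,0,0,-10,0,0,0,0,0,0,0,0,0],
  "hand": 82
}}

```text
t: 10.18
ee_pos: [530.3, 24.3, 160.6]
eef_rot: [[-0.999, -0.043, 0.005], [-0.043, 0.999, 0.003], [-0.005, 0.002, -1.0]]
ft_force: [-0.3, 0.3, -0.7]
width: 0.961
grip_force: 0.0
```

```bash
python3 - <<'E'
from fit import *
np.set_printoptions(precision=4,suppress=True)
F=frame(np.radians(2.45));X=np.array([655.6,30.3,73.8]);s=bot.get_state();print(s["ee_pos"],s["ft_force"])
for h in(90,17.2):
  d,r=delta(X+h*F[:,2],tool(np.radians(60)));print(d,r)
  Rt=tool(np.radians(60));print("in final tool axes",Rt.T@(X+h*F[:,2]-s["ee_pos"]))
E
```

```text
[530.3356  24.2761 160.6232] [-0.2651  0.2793 -0.6892]
[-87.3434   0.5943   5.7156] [-0.1104 -0.4218  0.5155]
in final tool axes [-66.3215  39.0571  41.688 ]
[-117.7631    0.4169   71.8553] [-0.1104 -0.4218  0.5155]
in final tool axes [-66.3215  39.0571 114.488 ]
```

{"op": "drive_tool", "data": {
  "commands": [0,0,0,-0.0184,-0.0703,0.0859,0,0,0,-0.0184,-0.0703,0.0859,0,0,0,-0.0184,-0.0703,0.0859,0,0,0,-0.0184,-0.0703,0.0859,0,0,0,-0.0184,-0.0703,0.0859,0,0,0,-0.0184,-0.0703,0.0859,-16.6,9.8,10.4,0,0,0,-16.6,9.8,10.4,0,0,0,-16.6,9.8,10.4,0,0,0,-16.5,9.7,10.5,0,0,0,0,0,0,0,0,0,0,0,0,0,0,0]
}}

```text
t: 11.18
ee_pos: [615.2, 28.5, 149.1]
eef_rot: [[-0.815, 0.411, 0.408], [0.456, 0.89, 0.013], [-0.357, 0.197, -0.913]]
ft_force: [0.6, -0.5, 0.4]
width: 0.957
grip_force: 0.0
```

```bash
python3 - <<'E'
from fit import *
import pickle
np.set_printoptions(precision=4,suppress=True)
F=frame(np.radians(2.45));X=np.array([655.6,30.3,73.8]);s=bot.get_state();print(s["ee_pos"],s["joint_pos"])
W3=cap("wrist","pics/w3.png");pickle.dump(W3,open("w3.pkl","wb"));W2=pickle.load(open("w2.pkl","rb"));W=pickle.load(open("w1.pkl","rb"))
for cs in([W3],[W3,W2,W]):
  x,f,e=fitseat(cs,[655.6,30,74],6);print(x,f,e.round(0).tolist())
d,r=delta(X+17.2*F[:,2],tool(np.radians(60)));print(d,r)
E
```

```text
[615.2316  28.4748 149.1089] [-0.9497  0.1093  0.862   2.0671 -0.0946  0.5853  1.0599]
[656.0685  30.1313  73.5281] -365.27545166015625 [[118.0, 105.0, 142.0]]
[655.6355  30.2624  73.8857] -1132.943603515625 [[116.0, 106.0, 143.0], [111.0, 124.0, 145.0], [115.0, 129.0, 145.0]]
[-5.3993  3.4912 68.49  ] [-0.0107 -0.0127  0.0108]
```

{"op": "drive_tool", "data": {
  "commands": [0,0,0,0,0,0,0,0,0,0,0,0]
}}

```text
t: 11.4
ee_pos: [614.7, 28.8, 150.6]
eef_rot: [[-0.815, 0.411, 0.409], [0.457, 0.889, 0.017], [-0.357, 0.201, -0.912]]
ft_force: [0.4, 0.5, -0.2]
width: 0.959
grip_force: 0.0
```

```bash
cat > d.py <<'E'
from fit import *
import sys
np.set_printoptions(precision=4,suppress=True)
F=frame(np.radians(2.45));X=np.array([655.6,30.3,73.9])
h,phi=map(float,sys.argv[1:3]);s=bot.get_state();d,r=delta(X+h*F[:,2],tool(np.radians(phi)));print(s["t"],s["ee_pos"],d,r)
print("tcp in seat",F.T@(s["ee_pos"]-X),"ft seat",F.T@s["ft_force"],"j7",s["joint_pos"][6],"w",s["width"]*85.4)
E
python3 d.py 17.2 60
```

```text
11.4 [614.6887  28.829  150.5844] [-5.0852  2.5755 69.5256] [-0.0074 -0.0123  0.0101]
tcp in seat [-4.6931  0.2792 86.8003] ft seat [ 0.3013  0.4434 -0.3692] j7 1.0593568477290334 w 81.92889116897364
```

{"op": "drive_tool", "data": {
  "commands": [-2.5,1.3,0,-0.0037,-0.006,0.005,-2.5,1.3,0,-0.0037,-0.006,0.005,0,0,12,0,0,0,0,0,12,0,0,0,0,0,12,0,0,0,0,0,10,0,0,0,0,0,6,0,0,0,0,0,0,0,0,0,0,0,0,0,0,0]
}}

```text
t: 12.15
ee_pos: [642.7, 29.6, 106.3]
eef_rot: [[-0.805, 0.416, 0.423], [0.466, 0.885, 0.017], [-0.367, 0.211, -0.906]]
ft_force: [0.3, 0.3, 0.6]
width: 0.955
grip_force: 0.0
```

```bash
python3 d.py 17.2 60
```

```text
12.15 [642.7039  29.6357 106.3386] [ 1.8073 -0.8983 17.6555] [-0.0004  0.0008  0.    ]
tcp in seat [ 2.0062 -0.1124 34.8565] ft seat [0.5465 0.2873 0.4249] j7 1.2326797501897606 w 81.54950095656922
```

{"op": "drive_tool", "data": {
  "commands": [1.0,-0.5,4,0,0,0,0.8,-0.4,5,0,0,0,0,0,5,0,0,0,0,0,3.5,0,0,0,0,0,0,0,0,0,0,0,0,0,0,0]
}}

```text
t: 12.65
ee_pos: [648.3, 30.1, 89.2]
eef_rot: [[-0.806, 0.416, 0.422], [0.466, 0.885, 0.017], [-0.366, 0.211, -0.906]]
ft_force: [-0.5, -0.6, 0.6]
width: 0.961
grip_force: 0.0
```

```bash
python3 d.py 17.2 60
```

```text
12.65 [648.2638  30.0714  89.1919] [-0.2064  0.0204 -0.239 ] [-0.0007  0.0004  0.0004]
tcp in seat [-0.1889  0.0853 16.9609] ft seat [-0.2356 -0.5621  0.7535] j7 1.2794234349172215 w 82.03615195499616
```

Aligned; close on the ring.

{"op": "drive_tool", "data": {
  "commands": [0,0,0,0,0,0,0,0,0,0,0,0,0,0,0,0,0,0,0,0,0,0,0,0],
  "hand": 58,
  "squeeze": 60
}}

```text
t: 12.98
ee_pos: [647.8, 29.1, 89.8]
eef_rot: [[-0.805, 0.416, 0.422], [0.466, 0.884, 0.017], [-0.366, 0.211, -0.907]]
ft_force: [-11.6, -2.8, 11.5]
width: 0.73
grip_force: 61.2
```

{"op": "drive_tool", "data": {
  "commands": [0,0,0,0,0,0,0,0,0,0,0,0,0,0,0,0,0,0]
}}

```text
t: 13.23
ee_pos: [647.7, 29.2, 89.8]
eef_rot: [[-0.805, 0.416, 0.422], [0.466, 0.884, 0.017], [-0.366, 0.211, -0.906]]
ft_force: [-11.7, -2.4, 11.9]
width: 0.732
grip_force: 61.3
```

```bash
python3 d.py 17.2 60
```

```text
13.2333 [647.7328  29.1515  89.8425] [0.0332 0.9182 0.5906] [-0.0008 -0.     -0.0004]
tcp in seat [-0.4305 -0.8112 17.7914] ft seat [-5.6064 -1.9265 15.7763] j7 1.2795403173546012 w 62.52983222474425
```

{"op": "drive_tool", "data": {
  "commands": [0,-0.9,-0.8,0,0,0,0,0,0,0,0,-0.11,0,0,0,0,0,-0.11,0,0,0,0,0,-0.11,0,0,0,0,0,-0.11,0,0,0,0,0,0]
}}

```text
t: 13.73
ee_pos: [647.5, 28.9, 90.1]
eef_rot: [[-0.906, 0.029, 0.423], [0.04, 0.999, 0.017], [-0.422, 0.032, -0.906]]
ft_force: [0.2, -0.7, -0.7]
width: 0.726
grip_force: 71.0
```

```bash
python3 d.py 17.2 60; python3 -c "
from h import *
print(bot.get_state()['ft_torque'],bot.get_state()['grip_force'])"
```

```text
13.7333 [647.5259  28.9016  90.0699] [-0.4469  1.0911  0.8887] [-0.0007  0.0008  0.4452]
tcp in seat [-0.5314 -1.052  18.0893] ft seat [-0.1113 -0.7346 -0.7126] j7 1.6532445192791387 w 61.97803072481072
[-0.77260107  0.5257463   0.22016308] 70.97420752979815
```

{"op": "drive_tool", "data": {
  "commands": [0,0,0,0,0,-0.11,0,0,0,0,0,-0.11,0,0,0,0,0,-0.11,0,0,0,0,0,-0.11,0,0,0,0,0,-0.04,0,0,0,0,0,0]
}}

```text
t: 14.23
ee_pos: [646.9, 28.3, 89.7]
eef_rot: [[-0.821, -0.386, 0.421], [-0.418, 0.908, 0.017], [-0.389, -0.162, -0.907]]
ft_force: [-4.7, -2.7, 3.6]
width: 0.728
grip_force: 71.1
```

```bash
python3 d.py 17.2 60; python3 - <<'E'
from fit import *
import pickle
s=bot.get_state();print(np.array(s["eef_rot"])[:,2]@s["ft_torque"],s["grip_force"])
W=cap("wrist","pics/w4.png");pickle.dump(W,open("w4.pkl","wb"))
X=np.array([655.2,29.4,74]);F=frame(np.radians(2.45));M=X+8*F[:,2]
for x in bot.landmark_of("wrist","ring_tab")+bot.landmark_of("wrist","ring_tab"):
    o,v=ray(W,x["location"]);k=((M-o)@F[:,2])/(v@F[:,2]);q=F.T@(o+k*v-M);print(x["location"],x["confidence"],q,np.radians(214-np.degrees(np.arctan2(q[1],q[0]))%360))
E
```

```text
14.2333 [646.8642  28.2549  89.6793] [-1.8599  1.0384  0.8234] [-0.0011 -0.001   0.9159]
tcp in seat [-1.3207 -1.6698 18.0264] ft seat [-2.8534 -2.4695  5.2526] j7 2.0594346940416117 w 62.187709543001716
0.6585740724462377 71.07161093736067
[218.8, 296.9] 0.8 [-3.52735275e+01 -2.35092182e+01  2.09492825e-14] 0.005536276547526706
[303.9, 319.4] 0.34 [-3.23052956e+00 -2.25189510e-01  2.00043361e-14] 0.5238178337553313
[218.8, 296.9] 0.8 [-3.52735275e+01 -2.35092182e+01  2.09492825e-14] 0.005536276547526706
[303.9, 319.4] 0.34 [-3.23052956e+00 -2.25189510e-01  2.00043361e-14] 0.5238178337553313
```

{"op": "drive_tool", "data": {
  "commands": [0,0,0,0,0,0,0,0,0,0,0,0,0,0,0,0,0,0,0,0,-10,0,0,0,0,0,-25,0,0,0,0,0,-35,0,0,0,0,0,-30,0,0,0,0,0,0,0,0,0],
  "hand": 82
}}

```text
t: 15.05
ee_pos: [606.4, 27.5, 187.0]
eef_rot: [[-0.816, -0.387, 0.429], [-0.419, 0.908, 0.02], [-0.398, -0.163, -0.903]]
ft_force: [2.1, -0.0, 0.4]
width: 0.958
grip_force: 0.0
```

```bash
sed -i 's/655.6,30.3,73.9/655.6,29.2,73.9/' d.py; python3 - <<'E'
from fit import *
np.set_printoptions(precision=4,suppress=True)
s=bot.get_state();print(s["ee_pos"],s["ft_force"])
Rt=np.diag([-1.,1,-1]);d,r=delta([475,14,215],Rt);print(d,r,"after-rot axes",Rt.T@(np.array([475,14,215])-s["ee_pos"]))
E
```

```text
[606.412   27.4646 186.9832] [ 2.0684 -0.0022  0.4259]
[101.7682  34.0187 -81.9836] [-0.0763  0.4412  0.4301] after-rot axes [131.412  -13.4646 -28.0168]
```

{"op": "drive_tool", "data": {
  "commands": [0,0,0,-0.0127,0.0735,0.0717,0,0,0,-0.0127,0.0735,0.0717,0,0,0,-0.0127,0.0735,0.0717,0,0,0,-0.0127,0.0735,0.0717,0,0,0,-0.0127,0.0735,0.0717,0,0,0,-0.0127,0.0735,0.0717,26,-2.7,-5.6,0,0,0,26,-2.7,-5.6,0,0,0,26,-2.7,-5.6,0,0,0,26,-2.7,-5.6,0,0,0,27,-2.7,-5.6,0,0,0,0,0,0,0,0,0],
  "hand": 62
}}

```text
t: 16.05
ee_pos: [471.4, 13.2, 210.8]
eef_rot: [[-1.0, 0.0, -0.007], [0.0, 1.0, -0.001], [0.007, -0.001, -1.0]]
ft_force: [0.9, 0.5, 0.8]
width: 0.728
grip_force: 0.0
```

```bash
python3 - <<'E'
from fit import *
import pickle
np.set_printoptions(precision=2,suppress=True)
W=cap("wrist","pics/w5.png");pickle.dump(W,open("w5.pkl","wb"));s=bot.get_state();print(s["t"],s["ee_pos"],s["joint_pos"])
for t,z in[("keyed_die",0),("die_grip",72),("die_seat",24)]:
    print(t,[(np.round(x["location"],1).tolist(),round(x["confidence"],2),onz(W,x["location"],z)) for x in bot.landmark_of("wrist",t)])
p=proj(W,[466,14,50]);r,c=int(p[0]),int(p[1]);r0=max(r-75,0);c0=max(c-75,0);print(r0,c0)
cv2.imwrite("pics/c5.png",cv2.resize(W["img"][r0:r0+150,c0:c0+150],(600,600),interpolation=cv2.INTER_CUBIC)[:,:,::-1])
E
```

```text
16.1 [473.27  14.08 210.75] [-0.78 -0.03  0.65  1.96  0.02  1.21  1.44]
keyed_die [([208.4, 320.0], 0.89, array([463.99,  15.26,   0.  ])), ([209.8, 230.1], 0.83, array([465.38, -76.83,   0.  ]))]
die_grip [([228.0, 326.6], 0.77, array([466.66,  20.47,  72.  ])), ([404.7, 195.7], 0.74, array([ 645.26, -106.67,   72.  ])), ([231.5, 195.4], 0.69, array([469.65, -87.28,  72.  ])), ([107.6, 370.8], 0.42, array([374.21,  52.81,  72.  ]))]
die_seat [([217.2, 320.4], 0.67, array([468. ,  15.6,  24. ]))]
146 243
```

View pics/c5.png

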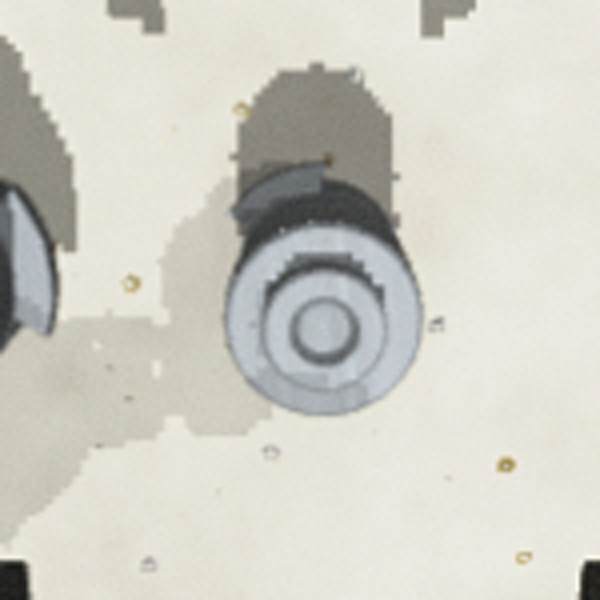

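The enlarged crop shows the small die (grip centre at crop (323,318)) with one wide lug at front-right, corners at (235,210) and (325,163). It is the only one with a grip dia of about 40, so it is the right one.

```bash
python3 - <<'E'
from fit import *
import pickle
np.set_printoptions(precision=2,suppress=True)
W=pickle.load(open("w5.pkl","rb"))
q=lambda x,y,z:onz(W,(146+y/4-.4,243+x/4-.4),z)
for n,p in dict(c=(323,318),l=(225,318),r=(422,318),t=(323,222),b=(323,414)).items():print(n,q(*p,76))
c=(q(225,318,76)+q(422,318,76)+q(323,222,76)+q(323,414,76))/4;print(c)
for p in((235,210),(280,172),(325,163),(322,190)):
    d=(q(*p,31)-c)[:2];print(p,np.hypot(*d),np.degrees(np.arctan2(d[1],d[0]))%360)
E
```

```text
c [463.29  17.77  76.  ]
l [463.3   -1.78  76.  ]
r [463.27  37.53  76.  ]
t [443.98  17.69  76.  ]
b [483.37  17.86  76.  ]
[463.48  17.82  76.  ]
(235, 210) 24.71928544044999 233.04916901199198
(280, 172) 25.370680237500665 201.74823374765455
(325, 163) 25.62854907850192 178.14610978103292
(322, 190) 19.465399987910327 179.49534765776437
```

{"op": "drive_tool", "data": {
  "commands": [4.7,1.8,0,0,0,0,4.7,1.8,10,0,0,0,0,0,25,0,0,0,0,0,30,0,0,0,0,0,25,0,0,0,0,0,15,0,0,0,0,0,0,0,0,0,0,0,0,0,0,0]
}}

```text
t: 16.92
ee_pos: [463.6, 17.0, 103.7]
eef_rot: [[-1.0, -0.001, -0.009], [-0.001, 1.0, -0.006], [0.01, -0.006, -1.0]]
ft_force: [0.0, -0.5, 0.5]
width: 0.723
grip_force: 0.0
```

```bash
python3 - <<'E'
from fit import *
np.set_printoptions(precision=4,suppress=True)
s=bot.get_state();Rt=np.diag([-1.,1,-1]);print(s["ee_pos"],delta([463.8,17.6,72],Rt))
W=cap("wrist","pics/w6.png")
p=proj(W,[463.5,17.8,84]);print(p)
im=cv2.GaussianBlur(cv2.cvtColor(W["img"],cv2.COLOR_RGB2GRAY),(3,3),0)
r,c=map(int,p);H=cv2.HoughCircles(im[max(0,r-90):r+90,c-90:c+90],cv2.HOUGH_GRADIENT,1,20,param1=100,param2=25,minRadius=8,maxRadius=70)
for h in H[0][:5]:
    q=(h[1]+max(0,r-90),h[0]+c-90)
    print(q,h[2],onz(W,q,76),onz(W,q,84))
E
```

```text
[463.6139  17.015  103.7416] (array([-0.4882,  0.7598, 31.7347]), array([-0.0055, -0.0095,  0.001 ]))
[298.2664 318.3986]
(np.float32(290.5), np.float32(318.5)) 37.7 [463.1454  17.7965  76.    ] [459.4984  17.8418  84.    ]
(np.float32(256.5), np.float32(316.5)) 34.1 [445.3704  16.808   76.    ] [442.6604  16.9054  84.    ]
(np.float32(283.5), np.float32(297.5)) 14.7 [459.4413   7.4434  76.    ] [455.9895   8.0345  84.    ]
(np.float32(278.5), np.float32(341.5)) 16.6 [456.7019  29.0589  76.    ] [453.3946  28.5105  84.    ]
```

Die centre confirmed at (463.3, 17.8). Level, descend and grip.

{"op": "drive_tool", "data": {
  "commands": [0,0.8,8,-0.0055,-0.0095,0,0,0,10,0,0,0,0,0,10,0,0,0,0,0,4,0,0,0,0,0,0,0,0,0,0,0,0,0,0,0]
}}

```text
t: 17.47
ee_pos: [464.3, 18.0, 72.6]
eef_rot: [[-1.0, -0.001, 0.002], [-0.001, 1.0, 0.001], [-0.002, 0.001, -1.0]]
ft_force: [0.4, -0.1, 0.5]
width: 0.725
grip_force: 0.0
```

{"op": "drive_tool", "data": {
  "commands": [0,0,0,0,0,0,0,0,0,0,0,0,0,0,0,0,0,0,0,0,0,0,0,0,0,0,0,0,0,0],
  "hand": 30
}}

```text
t: 17.88
ee_pos: [465.0, 18.0, 73.3]
eef_rot: [[-1.0, -0.001, 0.003], [-0.001, 1.0, 0.002], [-0.003, 0.002, -1.0]]
ft_force: [-1.9, -0.4, 5.8]
width: 0.446
grip_force: 59.7
```

```bash
python3 d.py 120 63
```

```text
17.8833 [464.9822  18.0194  73.3467] [-140.3394    9.0791 -108.8044] [-0.1088 -0.4223  0.4224]
tcp in seat [-173.2675   -3.022    80.1854] ft seat [ 0.7099 -0.3199  6.0521] j7 1.5562027402444198 w 38.06379813747679
```

{"op": "drive_tool", "data": {
  "commands": [0,0,-10,0,0,0,0,0,-25,0,0,0,0,0,-35,0,0,0,0,0,-35,0,0,0,0,0,-15,0,0,0,0,0,0,-0.0181,-0.0704,0.0704,0,0,0,-0.0181,-0.0704,0.0704,0,0,0,-0.0181,-0.0704,0.0704,0,0,0,-0.0181,-0.0704,0.0704,0,0,0,-0.0181,-0.0704,0.0704,0,0,0,-0.0181,-0.0704,0.0704,0,0,0,0,0,0]
}}

```text
t: 18.88
ee_pos: [461.5, 17.6, 191.3]
eef_rot: [[-0.825, 0.376, 0.422], [0.422, 0.907, 0.017], [-0.376, 0.192, -0.906]]
ft_force: [-1.1, -0.5, -5.3]
width: 0.448
grip_force: 61.5
```

```bash
python3 d.py 130 63
```

```text
18.8833 [461.5171  17.5666 191.3421] [-111.0649   60.8192   58.5369] [-0.001   0.     -0.0031]
tcp in seat [-126.5556   -3.3262  188.5968] ft seat [-3.2803 -0.4866 -4.2737] j7 0.702319118996088 w 38.24924530425454
```

{"op": "drive_tool", "data": {
  "commands": [-18.5,10.1,9.8,0,0,0,-18.5,10.1,9.8,0,0,0,-18.5,10.1,9.8,0,0,0,-18.5,10.1,9.8,0,0,0,-18.5,10.1,9.8,0,0,0,-19.8,10.3,9.5,0,0,0,0,0,0,0,0,0,0,0,0,0,0,0,0,0,0,0,0,0]
}}

```text
t: 19.63
ee_pos: [603.7, 26.8, 192.9]
eef_rot: [[-0.828, 0.372, 0.419], [0.417, 0.909, 0.017], [-0.374, 0.188, -0.908]]
ft_force: [0.2, -0.3, -5.2]
width: 0.444
grip_force: 61.3
```

```bash
python3 d.py 118 63; python3 - <<'E'
from fit import *
import pickle
W=cap("wrist","pics/w7.png");pickle.dump(W,open("w7.pkl","wb"))
cv2.imwrite("pics/c7.png",cv2.resize(W["img"][60:360,150:490],None,fx=2,fy=2,interpolation=cv2.INTER_CUBIC)[:,:,::-1])
E
```

```text
19.6333 [603.6947  26.8367 192.8597] [ 2.8696 -1.2775 11.7852] [-0.0029 -0.0029  0.0022]
tcp in seat [  3.1838  -0.1423 129.7729] ft seat [-2.0528 -0.2927 -4.7846] j7 0.9639219858965079 w 37.95875705456724
```

View pics/c7.png

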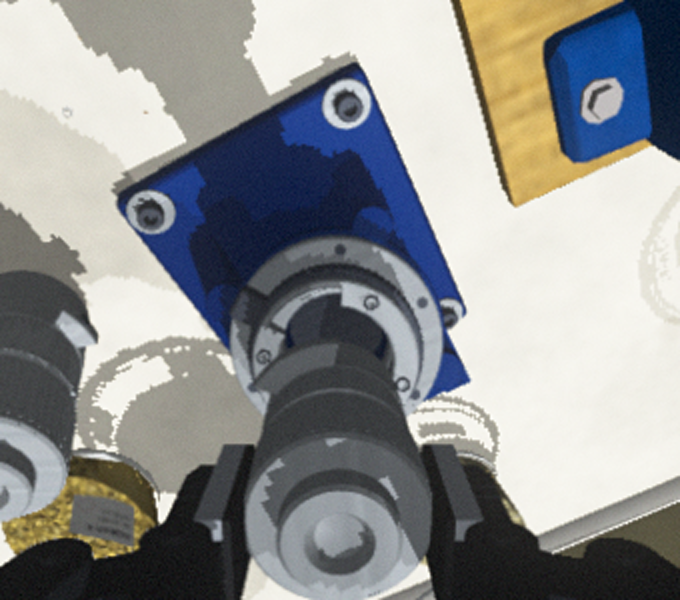

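```bash
python3 - <<'E'
from fit import *
import pickle
np.set_printoptions(precision=2,suppress=True)
W=pickle.load(open("w7.pkl","rb"));s=bot.get_state();R0=np.array(s["eef_rot"]).reshape(3,3);p0=np.array(s["ee_pos"]);F=frame(np.radians(2.45))
def at(x,y,tz,n=R0[:,2],base=None):
    o,v=ray(W,(60+y/2-.25,150+x/2-.25));b=p0+tz*R0[:,2];k=((b-o)@n)/(v@n);return R0.T@(o+k*v-p0)
# die axis from grip top circle z=76: tool z=-2.7 ; left/right/bottom edges
print("grip l,r,bot",at(247,500,-2.7),at(431,500,-2.7)); 
for z,p in((42.3,(337,345)),(42.3,(250,388)),(42.3,(290,358))):
    q=at(*p,z);print(p,q)
    for ax in(0,1.5):
        d=q-[ax,0,0];w=F.T@R0@[d[0],d[1],0];print("  ax",ax,"r",np.hypot(d[0],d[1]),"seat ang",np.degrees(np.arctan2(w[1],w[0]))%360)
# slot corners on upper ring top h=24
X=np.array([655.6,29.2,73.9])
for p in((342,293),(272,330),(252,345)):
    o,v=ray(W,(60+p[1]/2,150+p[0]/2));M=X+24*F[:,2];k=((M-o)@F[:,2])/(v@F[:,2]);q=F.T@(o+k*v-M);print("slot",p,q,np.hypot(*q[:2]),np.degrees(np.arctan2(q[1],q[0]))%360)
E
```

```text
grip l,r,bot [  6.49 -17.43  -2.7 ] [ 6.54 19.66 -2.7 ]
(337, 345) [26.75  0.6  42.3 ]
  ax 0 r 26.754777568472363 seat ang 151.80645008653576
  ax 1.5 r 25.25518089412913 seat ang 151.72978343256912
(250, 388) [ 15.04 -22.22  42.3 ]
  ax 0 r 26.83128634265665 seat ang 209.01637741434394
  ax 1.5 r 26.020409992772862 seat ang 211.75306405409458
(290, 358) [ 23.25 -11.56  42.3 ]
  ax 0 r 25.963463061308392 seat ang 179.53177899007179
  ax 1.5 r 24.62934888602213 seat ang 181.08539536255708
slot (342, 293) [-21.37  14.74  -0.  ] 25.958964232638948 145.397964022389
slot (272, 330) [-20.7  -13.37  -0.  ] 24.643075705099083 212.85833667953648
slot (252, 345) [-19.08 -22.37  -0.  ] 29.399557375499665 229.53136036318327
```

{"op": "drive_tool", "data": {
  "commands": [1.1,-0.65,4,-0.0015,-0.0015,0.011,1.1,-0.65,4,-0.0015,-0.0015,0.011,0,0,5,0,0,0,0,0,0,0,0,0,0,0,0,0,0,0]
}}

```text
t: 20.1
ee_pos: [607.1, 27.0, 180.1]
eef_rot: [[-0.817, 0.39, 0.424], [0.439, 0.899, 0.019], [-0.374, 0.201, -0.905]]
ft_force: [0.2, -0.4, -4.6]
width: 0.447
grip_force: 61.4
```

```bash
python3 d.py 76 62
```

```text
20.1 [607.111   26.9941 180.0803] [ 0.9017 -0.3693 40.7436] [ 0.0016  0.0015 -0.0041]
tcp in seat [  0.8825  -0.1311 116.7455] ft seat [-1.8223 -0.3653 -4.2675] j7 0.9598915413574955 w 38.14590838241058
```

{"op": "drive_tool", "data": {
  "commands": [0.2,-0.4,5,0,0,0,0,0,6,0,0,0,0,0,6,0,0,0,0,0,5,0,0,0,0,0,0,0,0,0]
}}

```text
t: 20.52
ee_pos: [616.2, 27.2, 159.0]
eef_rot: [[-0.818, 0.39, 0.423], [0.438, 0.899, 0.018], [-0.373, 0.201, -0.906]]
ft_force: [0.4, 0.5, -4.2]
width: 0.442
grip_force: 61.4
```

{"op": "drive_tool", "data": {
  "commands": [0,0,5,0,0,0,0,0,5,0,0,0,0,0,4,0,0,0,0,0,0,0,0,0,0,0,0,0,0,0]
}}

```text
t: 20.93
ee_pos: [622.4, 27.4, 147.5]
eef_rot: [[-0.817, 0.39, 0.424], [0.439, 0.898, 0.019], [-0.374, 0.202, -0.905]]
ft_force: [-0.5, -0.4, -3.5]
width: 0.446
grip_force: 61.4
```

```bash
python3 d.py 76 62
```

```text
20.9333 [622.3781  27.4322 147.5086] [ 1.017  -0.1566  4.7691] [ 0.0017  0.0019 -0.0042]
tcp in seat [ 0.9581 -0.346  80.7714] ft seat [-1.903  -0.3526 -2.9656] j7 1.0358269225415333 w 38.0834001427125
```

{"op": "drive_tool", "data": {
  "commands": [0.3,-0.1,2.5,0,0,0,0,0,2.5,0,0,0,0,0,2.5,0,0,0,0,0,0,0,0,0]
}}

```text
t: 21.27
ee_pos: [625.3, 27.7, 140.4]
eef_rot: [[-0.817, 0.39, 0.424], [0.438, 0.899, 0.019], [-0.374, 0.202, -0.905]]
ft_force: [-0.9, 0.0, -4.7]
width: 0.445
grip_force: 61.4
```

{"op": "drive_tool", "data": {
  "commands": [0,0,1.5,0,0,0,0,0,1.5,0,0,0,0,0,0,0,0,0]
}}

```text
t: 21.52
ee_pos: [626.6, 27.8, 138.0]
eef_rot: [[-0.817, 0.39, 0.425], [0.439, 0.898, 0.019], [-0.374, 0.202, -0.905]]
ft_force: [-0.0, -0.2, -4.2]
width: 0.448
grip_force: 61.4
```

```bash
python3 d.py 68 62
```

```text
21.5167 [626.605   27.8047 137.9662] [ 0.7538 -0.2317  2.3295] [ 0.0021  0.0021 -0.0041]
tcp in seat [ 0.7671 -0.1546 70.3315] ft seat [-1.837  -0.1498 -3.8231] j7 1.0592054004745164 w 38.281920240138845
```

{"op": "drive_tool", "data": {
  "commands": [0,0,2,0,0,0,0,0,2,0,0,0,0,0,2,0,0,0,0,0,0,0,0,0]
}}

```text
t: 21.85
ee_pos: [629.1, 27.9, 132.3]
eef_rot: [[-0.817, 0.39, 0.424], [0.439, 0.899, 0.019], [-0.374, 0.202, -0.905]]
ft_force: [0.4, -0.5, -4.3]
width: 0.446
grip_force: 61.4
```

{"op": "drive_tool", "data": {
  "commands": [0,0,2,0,0,0,0,0,2,0,0,0,0,0,2,0,0,0,0,0,0,0,0,0]
}}

```text
t: 22.18
ee_pos: [631.7, 28.0, 126.9]
eef_rot: [[-0.817, 0.39, 0.425], [0.439, 0.899, 0.019], [-0.374, 0.202, -0.905]]
ft_force: [-1.1, 0.5, -4.4]
width: 0.446
grip_force: 61.4
```

```bash
python3 d.py 49.3 62
```

```text
22.1833 [631.6741  28.0291 126.9012] [ 0.6939 -0.2138  8.8571] [ 0.0019  0.0019 -0.0041]
tcp in seat [ 0.6895 -0.1471 58.1588] ft seat [-2.8153  0.5355 -3.5084] j7 1.086581536021344 w 38.07757893399769
```

{"op": "drive_tool", "data": {
  "commands": [0,0,2,0,0,0,0,0,2,0,0,0,0,0,2,0,0,0,0,0,0,0,0,0]
}}

```text
t: 22.52
ee_pos: [634.2, 28.1, 121.5]
eef_rot: [[-0.817, 0.39, 0.425], [0.439, 0.898, 0.019], [-0.374, 0.202, -0.905]]
ft_force: [-0.3, -0.6, -4.2]
width: 0.447
grip_force: 61.4
```

{"op": "drive_tool", "data": {
  "commands": [0,0,1,0,0,0,0,0,1,0,0,0,0,0,0,0,0,0]
}}

```text
t: 22.77
ee_pos: [635.1, 28.2, 120.2]
eef_rot: [[-0.817, 0.39, 0.425], [0.439, 0.898, 0.019], [-0.374, 0.202, -0.905]]
ft_force: [-3.1, -0.1, -0.4]
width: 0.444
grip_force: 62.4
```

```bash
python3 d.py 49.3 62
```

```text
22.7667 [635.0968  28.164  120.183 ] [ 0.9188 -0.3151  1.3198] [ 0.0023  0.002  -0.0043]
tcp in seat [ 0.9547 -0.1586 50.6224] ft seat [-2.9618  0.0227  0.9915] j7 1.1043930806441802 w 37.939120383128234
```

{"op": "drive_tool", "data": {
  "commands": [0,0,0.8,0,0,0,0,0,0,0,0,0]
}}

```text
t: 22.93
ee_pos: [635.4, 28.1, 120.0]
eef_rot: [[-0.817, 0.39, 0.425], [0.439, 0.898, 0.02], [-0.374, 0.203, -0.905]]
ft_force: [-10.0, 0.3, 8.6]
width: 0.448
grip_force: 63.6
```

```bash
python3 d.py 49.3 62
```

```text
22.9333 [635.3791  28.111  120.0247] [ 1.1132 -0.3465  1.0576] [ 0.0027  0.0019 -0.0047]
tcp in seat [ 1.1414 -0.2236 50.3607] ft seat [-5.4538  0.759  11.9771] j7 1.1060780969954462 w 38.25408408232151
```

{"op": "drive_tool", "data": {
  "commands": [0,0,0,0,0,0,0,0,0,0,0,0,0,0,0,0,0,0,0,0,-10,0,0,0,0,0,-20,0,0,0,0,0,-25,0,0,0,0,0,-15,0,0,0,0,0,0,0,0,0,0,0,0,0,0,0],
  "hand": 82
}}

```text
t: 23.68
ee_pos: [606.4, 27.2, 183.9]
eef_rot: [[-0.816, 0.389, 0.427], [0.439, 0.898, 0.021], [-0.376, 0.204, -0.904]]
ft_force: [0.3, -0.4, -0.4]
width: 0.964
grip_force: 0.0
```

```bash
python3 d.py 18 125; python3 - <<'E'
from fit import *
import pickle
np.set_printoptions(precision=2,suppress=True)
W=cap("wrist","pics/w8.png");pickle.dump(W,open("w8.pkl","wb"));S=cap("scene")
X=np.array([655.6,29.2,73.9]);F=frame(np.radians(2.45))
L={}
for n,c in(("wrist",W),("scene",S)):
  for t in("die_seat","die_grip","keyed_die","ring_tab"):
    r=bot.landmark_of(n,t);print(n,t,[(np.round(x["location"],1).tolist(),round(x["confidence"],2)) for x in r])
  print(n,"expect grip",proj(c,X+48*F[:,2]),"seat",proj(c,X),"top",proj(c,X+60*F[:,2]))
a=W["img"][90:400,150:490];b=S["img"][190:300,370:490]
cv2.imwrite("pics/c8.png",np.hstack([cv2.resize(a,(430,392)),cv2.resize(b,(370,392),interpolation=cv2.INTER_CUBIC)])[:,:,::-1])
E
```

```text
23.6833 [606.3869  27.2478 183.8956] [  1.9479  -1.4972 102.4919] [ 0.0021  0.006  -1.1039]
tcp in seat [  1.8491   0.1533 120.5045] ft seat [ 0.1477 -0.4041 -0.4691] j7 0.9547920006860742 w 82.30120763852689
wrist die_seat [([48.7, 2.8], 0.91), ([239.9, 313.2], 0.76), ([241.8, 154.7], 0.61)]
wrist die_grip [([259.3, 315.6], 0.9), ([303.3, 138.5], 0.86)]
wrist keyed_die [([226.7, 313.5], 0.74), ([220.3, 161.7], 0.61), ([42.5, 30.2], 0.6)]
wrist ring_tab [([214.7, 267.2], 0.86)]
wrist expect grip [258.43 315.09] seat [237.04 315.44] top [265.35 314.97]
scene die_seat [([310.6, 472.1], 0.96), ([251.8, 428.7], 0.92), ([341.3, 398.7], 0.87), ([259.4, 425.5], 0.64)]
scene die_grip [([274.6, 474.9], 0.89), ([305.1, 402.5], 0.73)]
scene keyed_die [([241.1, 195.7], 0.66), ([328.7, 464.8], 0.62), ([264.9, 431.2], 0.57), ([352.6, 397.2], 0.57), ([289.4, 352.6], 0.56)]
scene ring_tab [([253.1, 427.0], 0.71), ([272.0, 429.1], 0.61), ([242.4, 195.7], 0.4)]
scene expect grip [238.09 424.76] seat [256.2  428.74] top [233.35 423.72]
```

View pics/c8.png

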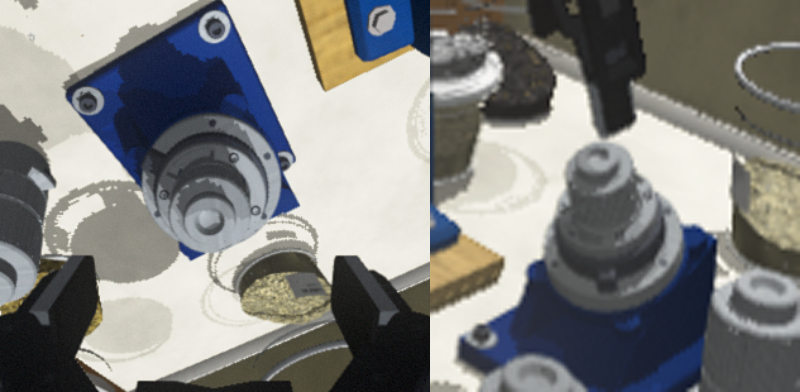

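{"op": "drive_tool", "data": {
  "commands": [1,-0.7,0,0.002,0.006,-0.11,1,-0.7,0,0,0,-0.11,0,0,0,0,0,-0.11,0,0,0,0,0,-0.11,0,0,0,0,0,-0.11,0,0,0,0,0,-0.11,0,0,0,0,0,-0.11,0,0,0,0,0,-0.11,0,0,0,0,0,-0.11,0,0,0,0,0,-0.11,0,0,0,0,0,0,0,0,0,0,0,0]
}}

```text
t: 25.18
ee_pos: [603.5, 26.3, 181.6]
eef_rot: [[-0.722, -0.551, 0.419], [-0.599, 0.8, 0.02], [-0.346, -0.237, -0.908]]
ft_force: [0.6, -0.2, 0.2]
width: 0.956
grip_force: 0.0
```

```bash
python3 d.py 18 125
```

```text
25.1833 [603.5457  26.3107 181.6448] [ -1.972   -0.7572 101.6757] [ 0.0033 -0.0018 -0.0072]
tcp in seat [ -1.7112  -0.6614 119.6811] ft seat [ 0.6295 -0.2502 -0.0336] j7 2.054294248348453 w 81.67134642013325
```

{"op": "drive_tool", "data": {
  "commands": [-1,-0.4,5,0.003,-0.002,-0.007,-1,-0.4,10,0,0,0,0,0,15,0,0,0,0,0,15,0,0,0,0,0,12,0,0,0,0,0,8,0,0,0,0,0,0,0,0,0,0,0,0,0,0,0]
}}

```text
t: 25.85
ee_pos: [632.8, 27.9, 123.3]
eef_rot: [[-0.716, -0.556, 0.422], [-0.607, 0.795, 0.018], [-0.345, -0.243, -0.907]]
ft_force: [0.5, -0.1, -0.5]
width: 0.963
grip_force: 0.0
```

```bash
python3 d.py 18 125
```

```text
25.85 [632.7614  27.8773 123.3188] [-0.0994  0.3664 36.4557] [ 0.0001 -0.0007  0.0022]
tcp in seat [ 0.1541 -0.3452 54.4557] ft seat [ 0.2786 -0.1564 -0.6389] j7 2.2012307151586685 w 82.27613516107108
```

{"op": "drive_tool", "data": {
  "commands": [0,0.3,7,0,0,0,0,0,9,0,0,0,0,0,8,0,0,0,0,0,7,0,0,0,0,0,5,0,0,0,0,0,0,0,0,0,0,0,0,0,0,0]
}}

```text
t: 26.43
ee_pos: [647.8, 28.8, 90.5]
eef_rot: [[-0.716, -0.557, 0.422], [-0.607, 0.794, 0.018], [-0.345, -0.243, -0.907]]
ft_force: [0.4, -0.0, 0.4]
width: 0.962
grip_force: 0.0
```

```bash
python3 d.py 18 125
```

```text
26.4333 [647.8137  28.7865  90.5344] [-0.0762  0.0445  0.371 ] [ 0.0003 -0.0006  0.0031]
tcp in seat [-0.0364 -0.0802 18.371 ] ft seat [ 0.5096 -0.0539  0.1705] j7 2.280209366261619 w 82.15033923659215
```

{"op": "drive_tool", "data": {
  "commands": [0,0,0.4,0,0,0,0,0,0,0,0,0,0,0,0,0,0,0,0,0,0,0,0,0,0,0,0,0,0,0],
  "hand": 58,
  "squeeze": 60
}}

```text
t: 26.85
ee_pos: [647.8, 29.1, 91.5]
eef_rot: [[-0.715, -0.557, 0.422], [-0.607, 0.794, 0.019], [-0.346, -0.243, -0.906]]
ft_force: [-9.2, 0.3, 11.2]
width: 0.725
grip_force: 61.6
```

```bash
python3 d.py 18 125
```

```text
26.85 [647.8136  29.0534  91.5285] [0.4306 0.0734 1.2669] [0.0009 0.0008 0.0029]
tcp in seat [ 0.3941  0.1864 19.2672] ft seat [-3.5831  0.6837 14.0409] j7 2.2811187175406564 w 61.92261948184554
```

{"op": "drive_tool", "data": {
  "commands": [0,0,-0.8,0,0,0,0,0,0,0,0,0.1,0,0,0,0,0,0.1,0,0,0,0,0,0.1,0,0,0,0,0,0.1,0,0,0,0,0,0.1,0,0,0,0,0,0]
}}

```text
t: 27.43
ee_pos: [647.8, 28.9, 91.8]
eef_rot: [[-0.895, -0.141, 0.423], [-0.147, 0.989, 0.019], [-0.421, -0.046, -0.906]]
ft_force: [-2.9, -1.0, 4.7]
width: 0.728
grip_force: 70.1
```

```bash
python3 d.py 18 90
```

```text
27.4333 [647.7686  28.9339  91.7631] [ 0.4535 -0.0204  1.5006] [0.0005 0.0005 0.1092]
tcp in seat [ 0.4478  0.0689 19.5009] ft seat [-0.7326 -0.9133  5.48  ] j7 1.8432386201341382 w 62.19519716472534
```

{"op": "drive_tool", "data": {
  "commands": [0,0,0,0,0,0.1,0,0,0,0,0,0.1,0,0,0,0,0,0.1,0,0,0,0,0,0.1,0,0,0,0,0,0.1,0,0,0,0,0,0.1,0,0,0,0,0,0]
}}

```text
t: 28.02
ee_pos: [647.8, 28.7, 91.7]
eef_rot: [[-0.819, 0.387, 0.423], [0.435, 0.9, 0.018], [-0.373, 0.199, -0.906]]
ft_force: [-4.3, -1.4, 5.4]
width: 0.723
grip_force: 70.4
```

```bash
cat > t.py <<'E'
from fit import *
s=bot.get_state();print("axis torque",np.array(s["eef_rot"])[:,2]@s["ft_torque"],s["grip_force"])
W=cap("wrist","pics/w9.png")
X=np.array([655.6,29.2,73.9]);F=frame(np.radians(2.45));M=X+8*F[:,2]
for x in bot.landmark_of("wrist","ring_tab"):
    o,v=ray(W,x["location"]);k=((M-o)@F[:,2])/(v@F[:,2]);q=F.T@(o+k*v-M);print(x["location"],x["confidence"],q,np.radians(214-np.degrees(np.arctan2(q[1],q[0]))%360))
E
python3 d.py 18 56; python3 t.py
```

```text
28.0167 [647.7891  28.6875  91.7304] [ 0.4751 -0.0515  1.467 ] [0.0005 0.0002 0.1045]
tcp in seat [ 0.443  -0.1781 19.4671] ft seat [-1.7089 -1.2541  6.7427] j7 1.3408240086597318 w 61.759960751438825
axis torque 0.4494541585434339 70.36067585429635
[214.4, 321.7] 0.83 [-3.63426893e+01  2.17772747e+01 -1.52011949e-14] 1.1332578906179456
[203.4, 292.1] 0.62 [-4.60955468e+01  1.32236580e+01 -2.27168808e-15] 0.8727843491951999
```

{"op": "drive_tool", "data": {
  "commands": [0,0,0,0,0,0.05,0,0,0,0,0,0.05,0,0,0,0,0,0]
}}

```text
t: 28.37
ee_pos: [647.8, 28.7, 91.7]
eef_rot: [[-0.778, 0.464, 0.423], [0.52, 0.854, 0.018], [-0.352, 0.234, -0.906]]
ft_force: [-4.1, -2.1, 5.6]
width: 0.724
grip_force: 70.3
```

```bash
python3 d.py 18 50; python3 t.py
```

```text
28.3667 [647.7742  28.6606  91.7334] [ 0.4713 -0.0679  1.4765] [0.0006 0.0001 0.1127]
tcp in seat [ 0.4297 -0.2044 19.4766] ft seat [-1.4068 -1.9697  6.8477] j7 1.2613754862646445 w 61.826219208971374
axis torque 0.3483903407099491 70.27190393620003
[214.6, 321.0] 0.8 [-3.42650557e+01  2.48839357e+01  2.53256018e-14] 1.2215187150686095
[300.7, 316.4] 0.7 [-2.66594880e+00  1.59160570e+00 -3.49107846e-14] 1.131632120708667
```

{"op": "drive_tool", "data": {
  "commands": [0,0,0,0,0,0.03,0,0,0,0,0,0.03,0,0,0,0,0,0]
}}

```text
t: 28.72
ee_pos: [648.9, 27.8, 92.3]
eef_rot: [[-0.748, 0.51, 0.425], [0.57, 0.821, 0.017], [-0.34, 0.255, -0.905]]
ft_force: [3.2, -4.5, 1.0]
width: 0.723
grip_force: 68.5
```

```bash
python3 d.py 18 50; python3 t.py
```

```text
28.7167 [648.8671  27.7723  92.2516] [ 1.9708 -0.056   1.4947] [0.0007 0.003  0.0528]
tcp in seat [ 1.6039 -1.1386 19.5008] ft seat [ 3.1178 -4.6082 -0.3543] j7 1.2121227762088527 w 61.72427215178198
axis torque -0.4003272244261667 68.52555689401925
[213.4, 313.8] 0.71 [-3.37554239e+01  2.39019916e+01  1.23978271e-14] 1.2095490683022028
```

{"op": "drive_tool", "data": {
  "commands": [0,0,0,0,0,0,0,0,0,0,0,0,0,0,0,0,0,0,0,0,-10,0,0,0,0,0,-20,0,0,0,0,0,-35,0,0,0,0,0,-30,0,0,0,0,0,-15,0,0,0,0,0,0,0,0,0,0,0,0,0,0,0],
  "hand": 84
}}

```text
t: 29.65
ee_pos: [602.0, 28.6, 190.5]
eef_rot: [[-0.75, 0.508, 0.423], [0.569, 0.822, 0.023], [-0.336, 0.258, -0.906]]
ft_force: [-1.2, 0.2, -0.1]
width: 0.982
grip_force: 0.0
```

```bash
python3 d.py 18 50; python3 t.py; python3 - <<'E'
from fit import *
im=cv2.imread("pics/w9.png")[100:330,200:430];cv2.imwrite("pics/c9.png",cv2.resize(im,(590,590),interpolation=cv2.INTER_CUBIC))
W=cap("wrist");X=np.array([655.6,29.2,73.9]);F=frame(np.radians(2.45))
print([(x["location"],x["confidence"]) for x in bot.landmark_of("wrist","die_grip")],proj(W,X+48*F[:,2]))
E
```

```text
29.65 [602.0326  28.6409 190.4979] [ -0.6063  -2.3328 110.2914] [ 0.0045 -0.0016  0.0535]
tcp in seat [  0.7506   1.7313 128.3016] ft seat [-1.0805  0.2757  0.3786] j7 0.7571206056399075 w 83.85948220741759
axis torque 0.017882929232333745 0.0
[183.5, 313.7] 0.88 [-3.49458954e+01  2.56403387e+01  2.43882386e-15] 1.2264091360231986
[([262.3, 319.3], 0.65)] [259.01200016 316.63750945]
```

View pics/c9.png

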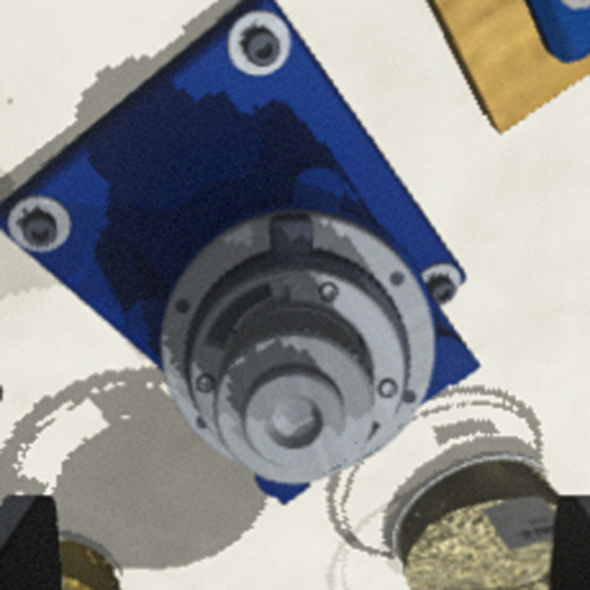

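The picture shows the tab at crop (293,232), which puts the ring at about 1.22 rad, so it is at its stop. The die sits upright in the stack at (292,415), and the gripper is clear. Handing in.

```bash
python3 -c "
from bench import bot
print(bot.close_job())"
```

```text
the job is handed in; nothing more can be done
None
```

I opened the locking ring, seated the small keyed die on its lugs and turned the ring clockwise to its stop; the camera reads about 1.2 rad. I handed the job in at about 30 s, with the gripper clear; the judge returned no verdict.

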